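Prop the tempering bath's lid open on its stay to air

TASK

The tempering bath has been drained for the night and must air with its lid part open. Swing the lid right back onto its stop, flip the orange-ended stay on the deck up past vertical onto its stop, then lower the lid gently, never letting it fall, until it rests on the stay, and let go. Leave the bottles and the jar around the bath standing where they are.

Things in the scene. Friction and masses are not known exactly. Their poses are not given: they have to be found in the camera images.
- bath: Bench-top tempering bath, fixed. White housing 220 (x) by 270 mm (y); steel deck 120 mm above the bench round an empty tank 140 x 180 mm, 75 deep. Origin: centre of the housing's underside, at bench level. x points from its front to its rear, y to the left of a person before its front, z up. A blue-faced console, up to 90 mm high, juts 75 mm from the front (-x).
- lid (a joint): Lid angle, rad: 0 closed, grows as it opens, 1.92 is the back stop; about 0.46 resting on the raised stay. A steel pan 180 mm (hinge to front edge) by 250, top 29 mm above the deck, skirt 26 deep, 0.35 to 0.6 kg. Turns freely about the bath's y through lid_hinge: let go below about 1.2 it falls shut; above 1.55 it tips back onto its stop and stays.
- lid_hinge (a point): Middle of the lid's hinge line at the rear of the bath: x 85, y 0, z 124 mm from the bath's origin. Fixed to the bath.
- lid_handle (a point): Grip point of the lid's black handle, a flat tongue in the lid's plane at the middle of the front edge: 42 mm long, 24 wide along the bath's y (grip across this width), 13 thick. Point: on its middle line, 28 mm out from the edge, 208 mm in front of the hinge line, and 12 mm above it when closed. Moves with the lid; with the lid upright the handle points up.
- stay (a joint): Stay angle, rad: 0 lying on the deck pointing to the rear, grows as its rear end swings up and over to the front; 1.57 upright, 1.745 its stop, where it stays leaning by itself. Loose, 60 g; let go short of upright it falls back down. Turns about the bath's y through stay_pivot.
- stay_pivot (a point): Pivot of the stay in a small steel bracket (18 mm long), on the wide right-hand deck: x -46, y -95, z 134 mm from the bath's origin, 14 mm above the deck. Fixed to the bath. The stay is hidden under the lid until that is opened.
- stay_ball (a point): Centre of the orange ball, 18 mm in diameter, on the free end of the stay, 74 mm from the pivot; the place to grip it, and what the lid rests on. The stay is a straight round steel rod 8 mm thick, 83 mm long with the ball. Lying, it runs along the bath's x, its axis 14 mm above the deck, with 30 mm free on both sides. Pinched in a tool of fixed direction the ball drags behind as it turns; leaning the tool along helps.
- amber_bottle: Amber glass dropper bottle, 38 mm in diameter, 105 mm high, upright, loose, not to be disturbed; origin at the centre of its underside.
- clear_bottle: Clear glass bottle with a black cap, 48 mm in diameter, 95 mm high, upright, loose, not to be disturbed; origin at the centre of its underside.
- granule_jar: Orange jar with a black cap, 46 mm in diameter, 75 mm high, upright, loose, not to be disturbed; origin at the centre of its underside.

How it is judged:
By the outcome, as a careful person would: the job done as asked, in the order asked, and still so for the second after the job is handed in, with the robot touching nothing.
It also fails if it takes over 67 s, if anything falls off the work surface, if the arm or the gripper's body presses on something with over 40 N, if the wrist force passes 120 N, or if a joint passes its speed limit or range.

ROBOT

A 6-joint arm with a two-finger parallel gripper is mounted at the origin on the work surface. World frame = base frame: x ahead of the robot, y to its left, z up, the work surface at z = 0. Lengths are in m, angles in rad, forces in N, time in s.
With the tool pointing down it reaches from about 0.35 to 0.725 m from the base axis. Payload 4.3 kg.
Tool frame: the origin (TCP) lies midway between the tips of the shut fingers; the grasp point (between the pads) lies 19 mm behind it; z points along the fingers, y is the direction in which the jaws open and shut (so a half turn about z gives the same grasp; the last joint's range is limited). The gripper opens to 85 mm and grips with 20 to 120 N. Pads are 22 mm wide; open, the fingers measure 114 mm over their backs; the gripper's body (76 mm by 85 mm) begins 54 mm behind the grasp point. The pads swing forward as they close: fully open they stand 13 mm farther back than shut.
Start: joints at [-1.248, 0.377, 0.081, 1.274, 0, 1.46], TCP at [0.241, -0.522, 0.231] pointing down, gripper open.
Joint ranges: [-2.72, 2.72], [-0.84, 1.66], [-1.02, 1.22], [-1.77, 2.12], [-1.37, 1.28], [-3.14, 3.14]. Speed limits (rad/s): [2.57, 2.57, 3.14, 3.14, 3.14, 3.14].

INTERFACE

Orientations are given as a unit quaternion [x, y, z, w].
In Python, from station import r gives the robot as it stands.
- The arm moves only by the tool carry_out, never from a script. Its argument "series" is a list of rows, each a list of 7 numbers: the turn, a rotation vector about the tool's x, y, z in rad, then the shift along the tool's x, y, z in mm, then the opening, from 0 (shut) to 1 (fully open). In form: [[wx, wy, wz, dx, dy, dz, jaw], ...]. A call has 1 to 12 rows; each row is the pose to reach, as a shift and turn from the pose measured when the call began, along the tool's axes at that moment; what a row does not reach only later rows make up. A row lasts 1/10 s, in which the tool goes at most 50 mm and 8.59 degrees, less where a joint would pass 70% of its speed; a pose out of reach is approached as far as the arm can. A call with a gripper value outside its range is refused whole. The fingers move at their own pace and stop on an object; "grip_force" is the grip in N (left out, the last holds). Time passes only in rows, so rows that repeat a pose let the fingers close. It gives the time, the measured TCP pose, the force and the opening at its end, in the units of the state.
- r.get_obs(): the state, without advancing time (a new reading comes with each control period).
- r.grab_frame(name): name is "scene" or "top" or "wrist"; returns (picture, depth): 420x560x3 uint8, blue, green, red; 420x560 float32, m along the optical axis (not along the pixel's ray), 0 where there is no reading.
- r.camera_model(name): a dict with "fx", "fy", "cx", "cy" (pixels), "eye" and "attitude" of the camera in the world; the wrist camera has in their place "hand_eye" (4x4, takes a point from camera to tool coordinates, whose origin is the TCP and whose axes are the flange's). Camera axes: x right, y down, z forward; pixel columns grow to the right and rows downward; lengths in m; the calibration is good to about 2 mm. The wrist camera is an equidistant fisheye: a pixel r from the principal point sees the ray r / f radians off the axis. A picture is of the moment at which its call begins: read the wrist's pose just before it. camera_model takes no time and is no camera call.
- r.finish_job(): hands the job in, once; it reports no verdict.
The state is a dict: "time": time; "joints": joint angles; "dq": joint speeds; "joint_efforts": joint torques, N m; "position": TCP position; "eef_rot": TCP orientation; "wrist_force": force on the tool from outside, world axes, zero at the start; "torque": the same for the moment, N m; "gripper_width": finger opening in m.
Only numpy, scipy, OpenCV 4.12 (cv2) and the standard library are available. Lean on these libraries where they do the work, as an engineer would, in place of code of your own. Each camera call takes 0.05 s, during which the arm holds its last target. There are 200 camera calls.

## Working session

There is one attempt and no reset: what is moved stays moved. The work goes in short steps, Python scripts to look and compute and a tool call to move; the robot and the scene stay as the last step left them, time stands still between calls to the robot, and variables do not carry over. Pictures are saved under pics/ and viewed, about 8 in all and at most 12, crops included, and the job is handed in when it is done.

Besides the shell and the picture viewer there is one more tool, called after "Call:" as name(argument=value, ...), one argument or row to a line, values as JSON. carry_out: Moves the arm, as the interface text tells. Its arguments: {"type":"object","properties":{"series":{"type":"array"},"grip_force":{"type":"number"}},"required":["series"]}

```bash
ls; mkdir -p pics; python3 - <<'E'
from station import r
import cv2,numpy as np
o=r.get_obs();print(o)
for n in("scene","top"):
    p,d=r.grab_frame(n);cv2.imwrite(f"pics/{n}0.png",p);np.save(f"{n}0.npy",d);print(r.camera_model(n))
print(r.camera_model("wrist"))
a=cv2.imread("pics/scene0.png");b=cv2.imread("pics/top0.png")
E
```

```text
pics
{'time': 0.0, 'joints': array([-1.24832412e+00,  3.78073093e-01,  7.96409990e-02,  1.27437691e+00,
       -2.16731273e-05,  1.46052588e+00]), 'dq': array([-2.44521784e-05,  4.84341348e-04,  4.56685300e-04,  5.17276966e-04,
       -1.21686699e-03, -5.61335939e-04]), 'joint_efforts': array([ 9.48933048e-04, -4.63602233e+01,  2.69877130e+01,  2.08202162e-02,
       -3.64738094e-05, -1.10947121e-05]), 'position': array([ 0.24094399, -0.52137839,  0.23036098]), 'eef_rot': array([ 9.76682410e-01,  2.14686884e-01, -1.17348778e-04, -9.99531586e-04]), 'wrist_force': array([ 0.01729753, -0.21681901, -0.19495564]), 'torque': array([ 0.02669208, -0.05948874,  0.05144718]), 'gripper_width': 0.08565927508493085}
{'fx': 521.351209517562, 'fy': 521.351209517562, 'cx': 277.039748216831, 'cy': 207.56447232474767, 'eye': array([ 1.54549215, -0.02174199,  0.72401733]), 'attitude': array([ 0.64029014,  0.60051919, -0.32283115, -0.35381532])}
{'fx': 416.3824411711931, 'fy': 416.3824411711931, 'cx': 277.6693661479492, 'cy': 207.48644845519718, 'eye': array([0.4642637 , 0.03546715, 0.86791386]), 'attitude': array([ 0.71021153, -0.69825331,  0.06639704, -0.06027717])}
{'fx': 325.19226210127806, 'fy': 325.19226210127806, 'cx': 277.87247033907715, 'cy': 210.84146232537586, 'hand_eye': array([[ 5.93039737e-04, -9.50580150e-01, -3.10478705e-01,
         7.81162359e-02],
       [ 9.99999757e-01,  4.50041985e-04,  5.32205953e-04,
        -2.35678294e-04],
       [-3.66175962e-04, -3.10478945e-01,  9.50580186e-01,
        -1.43252091e-01],
       [ 0.00000000e+00,  0.00000000e+00,  0.00000000e+00,
         1.00000000e+00]])}
```

View pics/scene0.png

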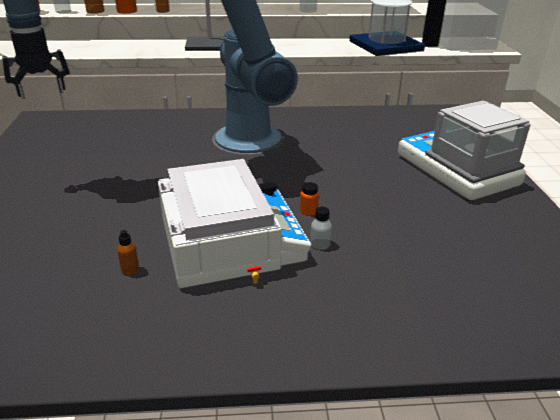

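View pics/top0.png

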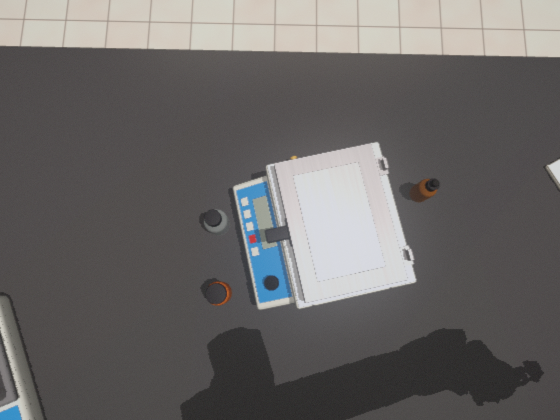

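The scene view shows the bath near the middle, with its rear and the amber bottle at left, and the clear bottle and jar at the console. In the top view the lid spans about (270–415, 145–305), the handle is at (278,234), the console and front face image left (+y world), and the amber bottle is behind the hinge at (428,188).

```bash
cat > h.py <<'E'
import numpy as np,cv2
from station import r
from scipy.spatial.transform import Rotation as R
def cloud(n,d):
    c=r.camera_model(n);v,u=np.mgrid[:d.shape[0],:d.shape[1]]
    P=np.stack([(u-c['cx'])/c['fx']*d,(v-c['cy'])/c['fy']*d,d],-1)
    W=P@R.from_quat(c['attitude']).as_matrix().T+c['eye']; W[d==0]=np.nan
    return W
def ray(n,u,v,z):
    c=r.camera_model(n);k=R.from_quat(c['attitude']).as_matrix()@[(u-c['cx'])/c['fx'],(v-c['cy'])/c['fy'],1]
    return c['eye']+k*(z-c['eye'][2])/k[2]
E
python3 - <<'E'
from h import *
d=np.load("top0.npy");W=cloud("top",d);z=W[...,2]
p=cv2.imread("pics/top0.png")
for lo,hi in((-.01,.01),(.14,.16)):
    m=(z>lo)&(z<hi);print(lo,m.sum(),np.nanmedian(z[m]))
m=(z>.141)&(z<.16)
m=cv2.morphologyEx(m.astype(np.uint8),cv2.MORPH_OPEN,np.ones((21,21)))>0
q=W[m][:,:2].astype(np.float32);(c,s,a)=cv2.minAreaRect(q);print(c,s,a);print(cv2.boxPoints((c,s,a)))
b=p.max(2)<70
h=b&(z>.12)&(z<.16);n,l,st,ce=cv2.connectedComponentsWithStats(h.astype(np.uint8))
for i in range(1,n):
    if st[i,4]>60: print('dark',ce[i],st[i],np.median(W[l==i],0))
for name,(u,v,zz) in dict(amber=(432,184,.1),clear=(214,218,.09),jar=(216,293,.07)).items(): print(name,ray("top",u,v,zz),W[v,u])
E
```

```text
-0.01 178386 -0.00013422051490546982
0.14 14885 0.14953969442448112
(0.5750056505203247, -0.07719554007053375) (0.24997620284557343, 0.17952099442481995) 13.178621292114258
[[ 0.43284494 -0.01829471]
 [ 0.47377354 -0.19308785]
 [ 0.71716636 -0.13609637]
 [ 0.67623776  0.03869677]]
amber [ 0.65419389 -0.26271427  0.1       ] [ 0.65345082 -0.26154768  0.10300433]
clear [0.5830694  0.14966968 0.09      ] [0.58243585 0.14906068 0.09414833]
jar [0.4440137  0.14270287 0.07      ] [0.44413873 0.14204077 0.07492652]
```

```bash
cat >> h.py <<'E'
bx=np.array([.228,-.9737,0]);by=np.array([.9737,.228,0]);ez=np.array([0,0,1.]);O=np.array([.5761,-.0821,0])
B=lambda x,y,z:O+(x*bx+y*by+z*ez)/1e3
def att(t,py=None):               # t deg: + = tool points rearward, body to the front
    t=np.radians(t);z=-np.cos(t)*ez+np.sin(t)*bx
    return np.stack([np.cross(by,z),by,z],1)
def handle(a,off=0):     # mm of bath; grip point for lid angle a
    return B(85-208*np.cos(a)+12*np.sin(a)*1,0,124+208*np.sin(a)+12*np.cos(a))
def ball(a): return B(-46+74*np.cos(a),-95,134+74*np.sin(a))
def tcp(g,t,ahead=19): return g+att(t)[:,2]*ahead/1e3   # TCP with point g 'ahead' mm behind tip
def rows(tg,jaw):         # tg: list of (tcp pos, tilt)
    o=r.get_obs();R0=R.from_quat(o['eef_rot']).as_matrix();p0=o['position'];out=[]
    for p,t in tg:
        w=R.from_matrix(R0.T@att(t)).as_rotvec();s=R0.T@(p-p0)*1e3
        out.append([*[round(float(x),3) for x in w],*[round(float(x),1) for x in s],jaw])
    print(*out,sep=',\n')
def st():
    o=r.get_obs();M=R.from_quat(o['eef_rot']).as_matrix();q=o['position']-O
    print('t',round(o['time'],2),'tcp bath mm',np.round([q@bx*1e3,q@by*1e3,q[2]*1e3],1),'tilt',np.round(np.degrees(np.arctan2(M[:,2]@bx,-M[2,2])),1),'y.by',round(M[:,1]@by,4),'F',np.round(o['wrist_force'],1),'w',round(o['gripper_width']*1e3,1),'q',np.round(o['joints'],2))
E
python3 - <<'E'
from h import *
st()
for n,pt in dict(handle=handle(0),h192=handle(1.92),ball0=ball(0),ball1=ball(1.745)).items():print(n,pt)
d=np.load("top0.npy");W=cloud("top",d);print(W[234,270:290:4])
g=tcp(handle(0),30);up=g-att(30)[:,2]*.1
rows([(up+[0,0,.02],30),(up,30),(g,30)],.6)
E
```

```text
t 0.1 tcp bath mm [ 351.4 -426.5  230.4] tilt -0.1 y.by 0.2014 F [ 0.6 -0.3  0.5] w 85.4 q [-1.25  0.38  0.08  1.27 -0.    1.46]
handle [0.548056  0.0376651 0.136    ]
h192 [ 0.61427698 -0.24513913  0.31534046]
ball0 [ 0.4899825 -0.1310236  0.134    ]
ball1 [ 0.47018618 -0.04648115  0.20688   ]
[[0.54841453 0.04288757 0.14294701]
 [0.54874766 0.03589375 0.14111917]
 [0.54896946 0.02887199 0.14025308]
 [0.54898688 0.02186501 0.14114289]
 [0.54921274 0.01482311 0.14024485]]
[-0.359, -0.44, -1.334, 521.4, -418.4, 5.1, 0.6],
[-0.359, -0.44, -1.334, 521.4, -418.4, 25.1, 0.6],
[-0.359, -0.44, -1.334, 511.3, -369.2, 111.7, 0.6]
```

Call:
carry_out(
  series=[
    [0,0,0,0,0,-40,0.6],
    [-0.05,-0.06,-0.2,60,-60,-40,0.6],
    [-0.359,-0.44,-1.334,521,-418,-10,0.6],
    [-0.359,-0.44,-1.334,521,-418,-10,0.6],
    [-0.359,-0.44,-1.334,521,-418,-10,0.6],
    [-0.359,-0.44,-1.334,521,-418,-10,0.6],
    [-0.359,-0.44,-1.334,521,-418,-10,0.6],
    [-0.359,-0.44,-1.334,521,-418,-10,0.6],
    [-0.359,-0.44,-1.334,521,-418,-10,0.6],
    [-0.359,-0.44,-1.334,521,-418,-10,0.6],
    [-0.359,-0.44,-1.334,521,-418,-10,0.6],
    [-0.359,-0.44,-1.334,521,-418,-10,0.6],
  ],
)

```text
time: 1.3
position: [0.4839, -0.0268, 0.2463]
eef_rot: [0.599, 0.758, -0.161, 0.203]
wrist_force: [0.2, -2.2, 0.4]
gripper_width: 0.0514
```

Call:
carry_out(
  series=[
    [0,0,0,0,0,0,0.6],
    [0,0,0,0,0,0,0.6],
  ],
)

```text
time: 1.5
position: [0.4838, -0.0257, 0.2454]
eef_rot: [0.597, 0.759, -0.162, 0.202]
wrist_force: [-0.9, -0.5, 0.3]
gripper_width: 0.0517
```

```bash
python3 - <<'E'
from h import *
st()
g=tcp(handle(0),30);up=g-att(30)[:,2]*.1
rows([(up,30),(up*.5+g*.5,30),(g,30)],.6)
E
```

```text
t 1.5 tcp bath mm [-76.  -77.  245.4] tilt 30.0 y.by 1.0 F [-0.9 -0.5  0.3] w 51.7 q [ 0.14  0.15 -0.29  1.07 -0.52  1.46]
[0.0, 0.0, 0.007, 94.9, 77.7, -9.8, 0.6],
[0.0, 0.0, 0.007, 94.9, 77.6, 40.2, 0.6],
[0.0, 0.0, 0.007, 94.9, 77.6, 90.2, 0.6]
```

Call:
carry_out(
  series=[
    [0,0,0.007,50,40,-10,0.6],
    [0,0,0.007,95,78,-10,0.6],
    [0,0,0.007,95,78,10,0.6],
    [0,0,0.007,95,78,10,0.6],
    [0,0,0.007,95,78,10,0.6],
  ],
)

```text
time: 2.0
position: [0.5403, 0.0657, 0.1889]
eef_rot: [0.601, 0.756, -0.162, 0.202]
wrist_force: [-1.0, 0.6, 0.7]
gripper_width: 0.0514
```

```bash
python3 - <<'E'
from h import *
st()
p,d=r.grab_frame("wrist");cv2.imwrite("pics/w1.png",p)
g=tcp(handle(0),30)
rows([(g,30)],.6)
E
```

```text
t 2.0 tcp bath mm [-152.1   -1.1  188.9] tilt 30.1 y.by 1.0 F [-1.   0.6  0.7] w 51.4 q [ 0.29  0.38 -0.14  1.09 -0.52  1.64]
[-0.001, 0.001, -0.002, 1.9, 0.9, 80.1, 0.6]
```

View pics/w1.png

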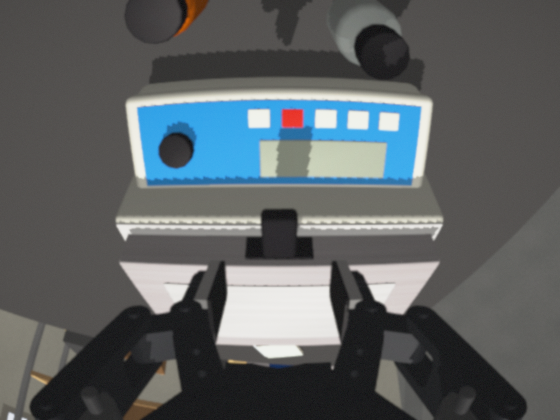

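The handle at (280,230) is centred between the fingers (mid ≈ 278), so I go in and grip.

Call:
carry_out(
  series=[
    [0,0,0,2,1,35,0.6],
    [0,0,0,2,1,65,0.6],
    [0,0,0,2,1,80,0.6],
    [0,0,0,2,1,80,0.6],
    [0,0,0,2,1,80,0.1],
    [0,0,0,2,1,80,0.1],
    [0,0,0,2,1,80,0.1],
    [0,0,0,2,1,80,0.1],
    [0,0,0,2,1,80,0.1],
  ],
  grip_force=25,
)

```text
time: 2.95
position: [0.5497, 0.0282, 0.1218]
eef_rot: [0.6, 0.756, -0.162, 0.204]
wrist_force: [-5.9, -1.6, 7.0]
gripper_width: 0.0233
```

```bash
python3 - <<'E'
from h import *
st()
rows([(tcp(handle(a),30-18*a),30-18*a) for a in np.arange(.08,.97,.08)],.1)
E
```

```text
t 2.95 tcp bath mm [-113.4   -0.6  121.8] tilt 30.2 y.by 1.0 F [-5.9 -1.6  7. ] w 23.3 q [ 0.22  0.41 -0.28  0.88 -0.53  1.56]
[-0.001, 0.029, -0.001, -8.1, 0.6, -11.7, 0.1],
[-0.001, 0.054, -0.001, -18.4, 0.6, -24.4, 0.1],
[-0.001, 0.079, -0.001, -29.7, 0.6, -36.2, 0.1],
[-0.001, 0.104, -0.001, -41.9, 0.6, -47.0, 0.1],
[-0.001, 0.129, -0.001, -54.9, 0.6, -56.9, 0.1],
[-0.001, 0.154, -0.001, -68.7, 0.6, -65.6, 0.1],
[-0.001, 0.179, -0.001, -83.1, 0.6, -73.2, 0.1],
[-0.001, 0.204, -0.001, -98.1, 0.6, -79.5, 0.1],
[-0.001, 0.23, -0.001, -113.5, 0.6, -84.6, 0.1],
[-0.001, 0.255, -0.001, -129.3, 0.6, -88.5, 0.1],
[-0.001, 0.28, -0.001, -145.3, 0.6, -91.1, 0.1],
[-0.001, 0.305, -0.001, -161.5, 0.6, -92.3, 0.1]
```

Call:
carry_out(
  series=[
    [0,0.029,0,-8,0,-12,0.1],
    [0,0.054,0,-18.5,0,-24.5,0.1],
    [0,0.079,0,-30,0,-36,0.1],
    [0,0.104,0,-42,0,-47,0.1],
    [0,0.129,0,-55,0,-57,0.1],
    [0,0.154,0,-68.5,0,-65.5,0.1],
  ],
)

```text
time: 3.55
position: [0.5555, 0.003, 0.2138]
eef_rot: [0.611, 0.77, -0.115, 0.144]
wrist_force: [2.6, -2.7, -7.6]
gripper_width: 0.0233
```

```bash
python3 - <<'E'
from h import *
st()
rows([(tcp(handle(a),30-18*a),30-18*a) for a in np.arange(.54,1.5,.08)],.1)
E
```

```text
t 3.55 tcp bath mm [-87.6  -0.6 213.8] tilt 21.3 y.by 1.0 F [ 2.6 -2.7 -7.6] w 23.3 q [ 0.09  0.31 -0.12  1.09 -0.37  1.42]
[-0.0, 0.017, -0.0, -9.9, 0.6, -6.4, 0.1],
[-0.0, 0.042, -0.0, -23.6, 0.6, -15.3, 0.1],
[-0.0, 0.067, -0.0, -37.8, 0.6, -23.0, 0.1],
[-0.0, 0.092, -0.0, -52.7, 0.6, -29.6, 0.1],
[-0.0, 0.118, -0.0, -68.0, 0.6, -34.9, 0.1],
[-0.0, 0.143, -0.0, -83.7, 0.6, -39.0, 0.1],
[-0.0, 0.168, -0.0, -99.7, 0.6, -41.7, 0.1],
[-0.0, 0.193, -0.0, -115.8, 0.6, -43.2, 0.1],
[-0.0, 0.218, -0.0, -132.0, 0.6, -43.3, 0.1],
[-0.0, 0.243, -0.0, -148.2, 0.6, -42.1, 0.1],
[-0.0, 0.268, -0.0, -164.2, 0.6, -39.6, 0.1],
[-0.0, 0.294, -0.0, -179.9, 0.7, -35.9, 0.1]
```

Going well: the force is small and equals the lid's weight.

Call:
carry_out(
  series=[
    [0,0.017,0,-10,0,-6.5,0.1],
    [0,0.042,0,-23.5,0,-15.5,0.1],
    [0,0.067,0,-38,0,-23,0.1],
    [0,0.092,0,-52.5,0,-29.5,0.1],
    [0,0.118,0,-68,0,-35,0.1],
    [0,0.143,0,-83.5,0,-39,0.1],
    [0,0.168,0,-99.5,0,-41.5,0.1],
    [0,0.193,0,-116,0,-43,0.1],
    [0,0.218,0,-132,0,-43.5,0.1],
    [0,0.243,0,-148,0,-42,0.1],
    [0,0.268,0,-164,0,-39.5,0.1],
    [0,0.294,0,-180,0,-36,0.1],
  ],
)

```text
time: 4.75
position: [0.5911, -0.1471, 0.3139]
eef_rot: [0.621, 0.783, -0.023, 0.03]
wrist_force: [2.3, 2.0, -3.4]
gripper_width: 0.0235
```

```bash
python3 - <<'E'
from h import *
st()
rows([(tcp(handle(a),30-18*a),30-18*a) for a in np.arange(1.48,1.95,.06)],.1)
E
```

```text
t 4.75 tcp bath mm [ 6.670e+01 -2.000e-01  3.139e+02] tilt 4.3 y.by 1.0 F [ 2.3  2.  -3.4] w 23.5 q [-0.32  0.42  0.35  1.46 -0.06  1.02]
[0.002, 0.016, 0.001, -12.4, 0.2, 1.6, 0.1],
[0.002, 0.035, 0.001, -24.5, 0.2, 2.5, 0.1],
[0.002, 0.054, 0.001, -36.6, 0.2, 4.1, 0.1],
[0.002, 0.073, 0.001, -48.5, 0.2, 6.5, 0.1],
[0.002, 0.092, 0.001, -60.2, 0.2, 9.6, 0.1],
[0.002, 0.111, 0.001, -71.8, 0.1, 13.4, 0.1],
[0.002, 0.13, 0.001, -83.0, 0.1, 17.9, 0.1],
[0.002, 0.148, 0.001, -94.0, 0.1, 23.0, 0.1]
```

Call:
carry_out(
  series=[
    [0,0.016,0,-12.5,0,1.5,0.1],
    [0,0.035,0,-24.5,0,2.5,0.1],
    [0,0.054,0,-36.5,0,4,0.1],
    [0,0.073,0,-48.5,0,6.5,0.1],
    [0,0.092,0,-60,0,9.5,0.1],
    [0,0.111,0,-72,0,13.5,0.1],
    [0,0.13,0,-83,0,18,0.1],
    [0,0.148,0,-94,0,23,0.1],
    [0,0.148,0,-94,0,23,0.1],
    [0,0.148,0,-94,0,23,0.1],
  ],
)

```text
time: 5.75
position: [0.6134, -0.241, 0.2994]
eef_rot: [0.621, 0.783, 0.023, -0.026]
wrist_force: [0.3, -2.7, 2.8]
gripper_width: 0.0234
```

```bash
python3 - <<'E'
from h import *
st()
E
```

```text
t 5.75 tcp bath mm [1.632e+02 1.000e-01 2.994e+02] tilt -4.0 y.by 1.0 F [ 0.3 -2.7  2.8] w 23.4 q [-0.5   0.63  0.66  1.65  0.05  0.84]
```

Call:
carry_out(
  series=[
    [0,0,0,0,0,0,0.5],
    [0,0,0,0,0,0,0.5],
    [0,0,0,0,0,0,0.5],
    [0,0,0,0,0,-10,0.5],
    [0,0,0,0,0,-35,0.5],
    [0,0,0,0,0,-70,0.5],
    [0,0,0,0,0,-75,0.5],
  ],
)

```text
time: 6.45
position: [0.6143, -0.2458, 0.3776]
eef_rot: [0.621, 0.783, 0.023, -0.024]
wrist_force: [-0.2, 0.3, 0.7]
gripper_width: 0.0424
```

```bash
python3 - <<'E'
from h import *
st()
p,d=r.grab_frame("scene");cv2.imwrite("pics/s1.png",p)
hi=B(20,-95,370);lo=B(28,-95,215)
rows([(hi,0),(lo,0)],.5)
E
```

```text
t 6.45 tcp bath mm [ 1.681e+02 -1.000e-01  3.776e+02] tilt -3.8 y.by 1.0 F [-0.2  0.3  0.7] w 42.4 q [-0.5   0.76  1.12  1.97  0.05  0.84]
[0.006, -0.067, 0.001, 147.6, -95.0, 16.5, 0.5],
[0.006, -0.067, 0.001, 129.2, -96.0, 170.6, 0.5]
```

View pics/s1.png

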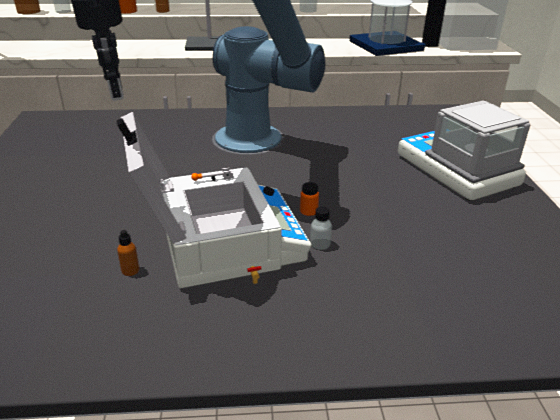

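The lid stands back on its stop, the stay lies on the deck with its ball at (196,176), and the bottles are untouched. Next I go over to the ball.

Call:
carry_out(
  series=[
    [0,-0.02,0,40,-25,4,0.4],
    [0,-0.04,0,80,-55,8,0.4],
    [0.006,-0.067,0,120,-80,16,0.4],
    [0.006,-0.067,0,145,-95,20,0.4],
    [0.006,-0.067,0,142,-96,60,0.4],
    [0.006,-0.067,0,138,-96,105,0.4],
    [0.006,-0.067,0,134,-96,145,0.4],
    [0.006,-0.067,0,129,-96,170,0.4],
    [0.006,-0.067,0,129,-96,170,0.4],
    [0.006,-0.067,0,129,-96,170,0.4],
  ],
)

```text
time: 7.5
position: [0.4893, -0.1308, 0.2156]
eef_rot: [0.621, 0.784, 0.0, -0.001]
wrist_force: [-0.2, -1.0, 0.7]
gripper_width: 0.0343
```

```bash
python3 - <<'E'
from h import *
st()
o=r.get_obs();p,d=r.grab_frame("wrist");cv2.imwrite("pics/w2.png",p);np.save("w2.npy",d)
c=r.camera_model("wrist");T=np.eye(4);T[:3,:3]=R.from_quat(o['eef_rot']).as_matrix();T[:3,3]=o['position'];T=T@c['hand_eye']
h=cv2.cvtColor(p,cv2.COLOR_BGR2HSV);m=cv2.inRange(h,(3,150,90),(20,255,255))
n,l,s,ce=cv2.connectedComponentsWithStats(m)
for i in range(1,n):
    if s[i,4]<40: continue
    u,v=ce[i]-[c['cx'],c['cy']];rr=np.hypot(u,v);th=rr/c['fx'];k=np.array([np.sin(th)*u/rr,np.sin(th)*v/rr,np.cos(th)])
    k=T[:3,:3]@k;e=T[:3,3];X=e+k*(.134-e[2])/k[2];q=X-O
    print(ce[i],s[i],'bath',np.round([q@bx*1e3,q@by*1e3],1),'depth',np.median(d[l==i]))
# also scene/ball
W=None
p2,d2=r.grab_frame("top");h=cv2.cvtColor(p2,cv2.COLOR_BGR2HSV);m=cv2.inRange(h,(3,150,90),(20,255,255));W=cloud("top",d2)
n,l,s,ce=cv2.connectedComponentsWithStats(m)
for i in range(1,n):
    if s[i,4]>15:
        q=ray("top",*ce[i],.134)-O;print('top',ce[i],s[i,4],np.round([q@bx*1e3,q@by*1e3],1),np.nanmedian(W[l==i],0))
E
```

```text
t 7.5 tcp bath mm [ 27.6 -95.6 215.6] tilt -0.1 y.by 1.0 F [-0.2 -1.   0.7] w 34.3 q [-0.39  0.24 -0.14  1.18  0.    0.95]
[278.45472837 215.97384306] [268 200  22  31 497] bath [ 25.4 -96.7] depth 0.23034471
top [368.08955224 269.67164179] 67 [ 26.6 -94.9] [ 0.48900574 -0.12845365  0.14026449]
top [223.97014925 291.88059701] 67 [-226.5  -78.8] [0.44772597 0.12735892 0.05567572]
```

View pics/w2.png

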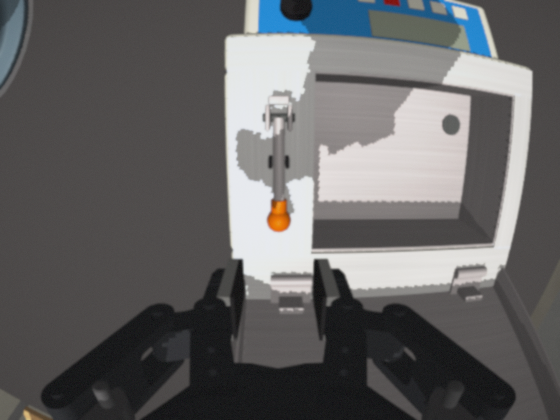

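Ball measured at bath (27,-95), which agrees with the expected (28,-95). I descend and pinch it.

Call:
carry_out(
  series=[
    [0,0,0,0,0,30,0.33],
    [0,0,0,0,0,60,0.33],
    [0,0,0,0,0.5,82,0.33],
    [0,0,0,0,0.5,91,0.33],
    [0,0,0,0,0.5,91,0.33],
    [0,0,0,0,0.5,91,0.08],
    [0,0,0,0,0.5,91,0.08],
    [0,0,0,0,0.5,91,0.08],
    [0,0,0,0,0.5,91,0.08],
  ],
  grip_force=35,
)

```text
time: 8.5
position: [0.4904, -0.1323, 0.1276]
eef_rot: [0.621, 0.784, -0.001, 0.001]
wrist_force: [-5.8, -2.3, 1.9]
gripper_width: 0.0152
```

```bash
python3 - <<'E'
from h import *
st()
o=r.get_obs();ah=9
rows([(tcp(ball(a),33*a,ah),33*a) for a in np.arange(.08,.97,.08)],.08)
E
```

```text
t 8.5 tcp bath mm [ 29.3 -94.9 127.6] tilt 0.2 y.by 1.0 F [-5.8 -2.3  1.9] w 15.2 q [-0.39  0.3  -0.31  0.96 -0.    0.95]
[-0.0, -0.043, 0.0, 1.1, -0.1, -3.3, 0.08],
[-0.0, -0.089, 0.0, 1.4, -0.1, -9.2, 0.08],
[-0.0, -0.135, 0.0, 2.1, -0.1, -15.0, 0.08],
[-0.0, -0.181, 0.0, 3.3, -0.1, -20.8, 0.08],
[-0.0, -0.227, 0.0, 5.0, -0.1, -26.4, 0.08],
[-0.0, -0.273, 0.0, 7.1, -0.1, -31.9, 0.08],
[-0.0, -0.319, 0.0, 9.6, -0.1, -37.2, 0.08],
[-0.0, -0.366, 0.0, 12.6, -0.1, -42.2, 0.08],
[-0.0, -0.412, 0.0, 15.9, -0.1, -47.0, 0.08],
[-0.0, -0.458, 0.0, 19.6, -0.1, -51.4, 0.08],
[-0.0, -0.504, 0.0, 23.6, -0.1, -55.6, 0.08],
[-0.0, -0.55, 0.0, 28.0, -0.1, -59.4, 0.08]
```

The width of 15 mm is less than the 18 mm ball, so the pads probably hold it off-centre. I open, go a bit lower and regrip.

Call:
carry_out(
  series=[
    [0,0,0,0,0,0,0.33],
    [0,0,0,0,0,0,0.33],
    [0,0,0,1,0,3,0.33],
    [0,0,0,1,0,6,0.33],
    [0,0,0,1,0,6,0.33],
    [0,0,0,1,0,6,0.33],
  ],
)

```text
time: 9.1
position: [0.4901, -0.1312, 0.1214]
eef_rot: [0.621, 0.784, -0.001, 0.001]
wrist_force: [-0.2, 0.4, -0.5]
gripper_width: 0.0283
```

Call:
carry_out(
  series=[
    [0,0,0,0,0,1,0.08],
    [0,0,0,0,0,1,0.08],
    [0,0,0,0,0,1,0.08],
    [0,0,0,0,0,1,0.08],
    [0,0,0,0,0,1,0.08],
  ],
)

```text
time: 9.6
position: [0.4899, -0.1313, 0.1207]
eef_rot: [0.621, 0.784, -0.001, 0.001]
wrist_force: [-2.1, 0.3, 4.7]
gripper_width: 0.0153
```

```bash
python3 - <<'E'
from h import *
st()
p,d=r.grab_frame("wrist");cv2.imwrite("pics/w3.png",cv2.resize(p[180:360,180:380],None,fx=3,fy=3))
E
```

```text
t 9.6 tcp bath mm [ 28.3 -95.1 120.7] tilt 0.2 y.by 1.0 F [-2.1  0.3  4.7] w 15.3 q [-0.39  0.3  -0.32  0.95 -0.    0.96]
```

View pics/w3.png

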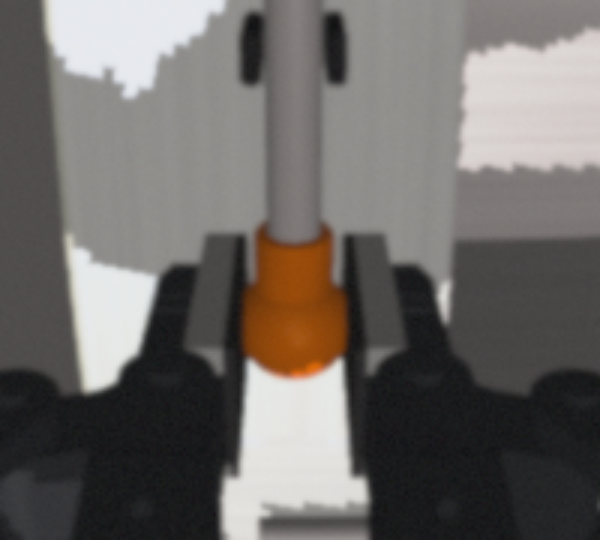

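The ball is held squarely between the pads (crop centre ≈ (297,330)); the low width reading comes from pad compliance. Next I swing the stay up.

```bash
python3 - <<'E'
from h import *
ah=12.5
rows([(tcp(ball(a),33*a,ah),33*a) for a in np.arange(.1,1.25,.1)],.08)
E
```

```text
[-0.001, -0.054, 0.0, -0.1, 0.1, -8.2, 0.08],
[-0.001, -0.112, 0.0, 0.3, 0.1, -15.6, 0.08],
[-0.001, -0.17, 0.0, 1.4, 0.1, -22.9, 0.08],
[-0.001, -0.227, 0.0, 3.2, 0.1, -30.0, 0.08],
[-0.001, -0.285, 0.0, 5.7, 0.1, -36.8, 0.08],
[-0.001, -0.342, 0.0, 8.8, 0.1, -43.4, 0.08],
[-0.001, -0.4, 0.001, 12.6, 0.1, -49.5, 0.08],
[-0.001, -0.458, 0.001, 17.0, 0.1, -55.3, 0.08],
[-0.001, -0.515, 0.001, 21.9, 0.1, -60.5, 0.08],
[-0.001, -0.573, 0.001, 27.3, 0.1, -65.2, 0.08],
[-0.001, -0.63, 0.001, 33.1, 0.1, -69.3, 0.08],
[-0.001, -0.688, 0.001, 39.3, 0.1, -72.8, 0.08]
```

Call:
carry_out(
  series=[
    [0,-0.054,0,0,0,-8,0.08],
    [0,-0.112,0,0.5,0,-15.5,0.08],
    [0,-0.17,0,1.5,0,-23,0.08],
    [0,-0.227,0,3,0,-30,0.08],
    [0,-0.285,0,5.5,0,-37,0.08],
    [0,-0.342,0,9,0,-43.5,0.08],
  ],
)

```text
time: 10.25
position: [0.4876, -0.1223, 0.1639]
eef_rot: [0.612, 0.772, -0.108, 0.135]
wrist_force: [-0.6, -1.3, -2.4]
gripper_width: 0.0153
```

```bash
python3 - <<'E'
from h import *
st()
rows([(tcp(ball(a),33*a,12.5),33*a) for a in np.arange(.65,1.77,.1)],.08)
E
```

```text
t 10.25 tcp bath mm [ 19.  -95.3 163.9] tilt 19.9 y.by 1.0 F [-0.6 -1.3 -2.4] w 15.3 q [-0.18  0.17 -0.44  0.83 -0.32  1.14]
[-0.001, -0.027, 0.0, 0.3, 0.3, -3.6, 0.08],
[-0.001, -0.085, 0.0, 2.1, 0.3, -10.5, 0.08],
[-0.001, -0.143, 0.0, 4.6, 0.3, -17.3, 0.08],
[-0.001, -0.2, 0.0, 7.8, 0.3, -23.7, 0.08],
[-0.001, -0.258, 0.0, 11.6, 0.3, -29.7, 0.08],
[-0.001, -0.315, 0.0, 16.0, 0.3, -35.3, 0.08],
[-0.001, -0.373, 0.0, 20.9, 0.3, -40.4, 0.08],
[-0.001, -0.431, 0.001, 26.2, 0.3, -45.0, 0.08],
[-0.001, -0.488, 0.001, 32.0, 0.3, -49.0, 0.08],
[-0.001, -0.546, 0.001, 38.2, 0.3, -52.3, 0.08],
[-0.001, -0.603, 0.001, 44.6, 0.3, -55.0, 0.08],
[-0.001, -0.661, 0.001, 51.2, 0.3, -57.1, 0.08]
```

Call:
carry_out(
  series=[
    [0,-0.027,0,0.5,0,-3.5,0.08],
    [0,-0.085,0,2,0,-10.5,0.08],
    [0,-0.143,0,4.5,0,-17,0.08],
    [0,-0.2,0,8,0,-23.5,0.08],
    [0,-0.258,0,11.5,0,-29.5,0.08],
    [0,-0.315,0,16,0,-35,0.08],
    [0,-0.373,0,21,0,-40.5,0.08],
    [0,-0.431,0,26,0,-45,0.08],
    [0,-0.488,0,32,0,-49,0.08],
    [0,-0.546,0,38,0,-52.5,0.08],
    [0,-0.603,0,44.5,0,-55,0.08],
    [0,-0.655,0,50.5,0,-57,0.08],
  ],
)

```text
time: 11.45
position: [0.4719, -0.0562, 0.1982]
eef_rot: [0.545, 0.688, -0.299, 0.375]
wrist_force: [1.1, -1.0, -7.5]
gripper_width: 0.0154
```

```bash
python3 - <<'E'
from h import *
st()
p,d=r.grab_frame("scene");cv2.imwrite("pics/s2.png",p)
cv2.imwrite("pics/s2c.png",cv2.resize(p[90:300,80:360],None,fx=2.5,fy=2.5))
E
```

```text
t 11.45 tcp bath mm [-49.  -95.6 198.2] tilt 57.3 y.by 1.0 F [ 1.1 -1.  -7.5] w 15.4 q [ 0.31  0.32 -0.5   0.88 -0.99  1.72]
```

View pics/s2c.png

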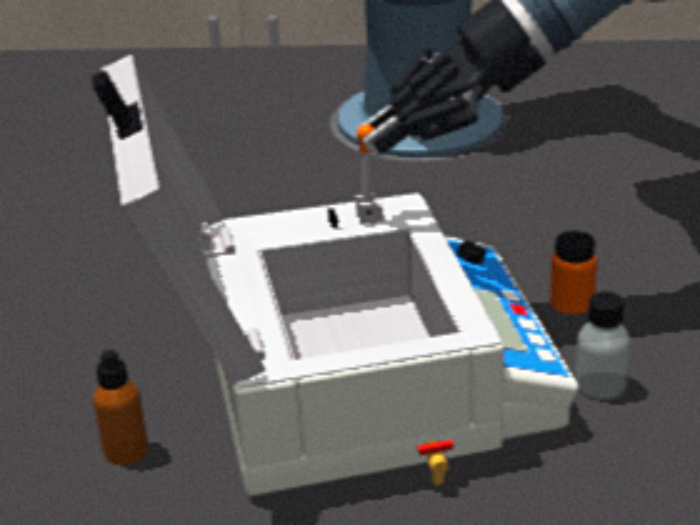

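Call:
carry_out(
  series=[
    [0,0,0,4,0,-2,0.08],
    [0,0,0,4,0,-2,0.08],
    [0,0,0,4,0,-2,0.3],
    [0,0,0,4,0,-2,0.4],
    [0,0,0,4,0,-2,0.4],
    [0,0,0,4,0,-10,0.4],
    [0,0,0,4,0,-30,0.4],
    [0,0,0,4,0,-60,0.4],
    [0,0,0,4,0,-90,0.4],
    [0,0,0,4,0,-90,0.4],
  ],
)

```text
time: 12.5
position: [0.4554, 0.0224, 0.2447]
eef_rot: [0.543, 0.689, -0.298, 0.377]
wrist_force: [1.2, -0.5, 0.0]
gripper_width: 0.0341
```

```bash
python3 - <<'E'
from h import *
st()
p,d=r.grab_frame("scene");cv2.imwrite("pics/s3.png",p);W=cloud("scene",d)
h=cv2.cvtColor(p,cv2.COLOR_BGR2HSV);m=cv2.inRange(h,(3,150,90),(20,255,255))
n,l,s,ce=cv2.connectedComponentsWithStats(m)
for i in range(1,n):
    if s[i,4]>15:
        q=np.nanmedian(W[l==i],0)-O;print(ce[i],s[i,4],np.round([q@bx*1e3,q@by*1e3,q[2]*1e3]))
E
```

```text
t 12.5 tcp bath mm [-129.3  -93.7  244.7] tilt 57.5 y.by 1.0 F [ 1.2 -0.5  0. ] w 34.1 q [ 0.48  0.37 -0.3   1.26 -0.96  2.01]
[125.35   6.  ] 200 [   81. -1544.   220.]
[196.14545455 175.69090909] 55 [ 25. -90. 138.]
[308.94409938 203.31677019] 322 [-243.  -59.   34.]
[125.41732283 248.31496063] 127 [199.  47.  68.]
[254.66666667 276.01754386] 57 [-45. 161.  28.]
```

The stay fell back (ball at 25,-90,138 again). I check how far it really got before the release.

```bash
python3 - <<'E'
from h import *
p=cv2.imread("pics/s2.png");h=cv2.cvtColor(p,cv2.COLOR_BGR2HSV);m=cv2.inRange(h,(3,150,90),(20,255,255))
n,l,s,ce=cv2.connectedComponentsWithStats(m)
print([ (ce[i],s[i]) for i in range(1,n) if s[i,4]>8])
c=r.camera_model("scene");M=R.from_quat(c['attitude']).as_matrix()
def pr(X): k=M.T@(X-c['eye']);return np.round([c['fx']*k[0]/k[2]+c['cx'],c['fy']*k[1]/k[2]+c['cy']],1)
print('pivot',pr(B(-46,-95,134)))
for a in(0,1.3,1.4,1.5,1.57,1.65,1.745):print(a,pr(ball(a)))
E
```

```text
[(array([125.33333333,   6.04975124]), array([117,   0,  18,  13, 201], dtype=int32)), (array([225.24324324, 144.        ]), array([223, 140,   7,  11,  37], dtype=int32)), (array([309.15335463, 203.23642173]), array([301, 192,  18,  23, 313], dtype=int32)), (array([125.36220472, 248.27559055]), array([117, 242,  18,  12, 127], dtype=int32)), (array([254.51666667, 275.93333333]), array([250, 270,   9,  14,  60], dtype=int32))]
pivot [225.9 172.2]
0 [194.3 176.5]
1.3 [215.9 145.5]
1.4 [219.  144.5]
1.5 [222.2 143.7]
1.57 [224.5 143.4]
1.65 [227.1 143.2]
1.745 [230.1 143.2]
```

The ball had slid to the fingertips and was only about upright when released. I'll repeat it with the tool leaning from -12° on, overshoot to the front, and check before letting go.

```bash
python3 - <<'E'
from h import *
st()
g=tcp(ball(0),-12,10.5)
rows([(B(-60,-95,270),30),(B(20,-95,240),0),(g+[0,0,.05],-12),(g,-12)],.35)
E
```

```text
t 12.55 tcp bath mm [-128.4  -94.1  243.5] tilt 57.4 y.by 1.0 F [ 0.  -0.8 -0.2] w 34.3 q [ 0.48  0.37 -0.3   1.26 -0.96  2.01]
[0.001, 0.479, 0.004, -59.1, -1.2, 43.4, 0.35],
[-0.0, 1.003, 0.004, -76.9, -1.4, 127.0, 0.35],
[-0.001, 1.212, 0.004, -24.1, -1.3, 167.5, 0.35],
[-0.001, 1.212, 0.004, 18.0, -1.2, 194.5, 0.35]
```

Call:
carry_out(
  series=[
    [0,0.15,0,-20,0,14,0.35],
    [0,0.3,0,-40,0,28,0.35],
    [0,0.45,0,-59,-1,43,0.35],
    [0,0.6,0,-65,-1,68,0.35],
    [0,0.75,0,-70,-1,93,0.35],
    [0,0.9,0,-75,-1,115,0.35],
    [0,1.0,0,-77,-1,127,0.35],
    [0,1.1,0,-55,-1,147,0.35],
    [0,1.21,0,-24,-1,167,0.35],
    [0,1.21,0,-24,-1,167,0.35],
    [0,1.21,0,-24,-1,167,0.35],
  ],
)

```text
time: 13.65
position: [0.4884, -0.1292, 0.1728]
eef_rot: [0.617, 0.78, 0.063, -0.083]
wrist_force: [0.1, 0.9, 0.2]
gripper_width: 0.0299
```

```bash
python3 - <<'E'
from h import *
st()
rows([(tcp(ball(0),-12,10.5),-12)],.33)
E
```

```text
t 13.65 tcp bath mm [ 25.8 -96.1 172.8] tilt -11.9 y.by 1.0 F [0.1 0.9 0.2] w 29.9 q [-0.48  0.37 -0.1   1.24  0.15  0.85]
[-0.005, 0.002, 0.001, -10.1, 1.3, 48.0, 0.33]
```

Call:
carry_out(
  series=[
    [0,0,0,-5,1,20,0.33],
    [0,0,0,-10,1,38,0.33],
    [0,0,0,-10,1,48,0.33],
    [0,0,0,-10,1,48,0.33],
    [0,0,0,-10,1,48,0.33],
    [0,0,0,-10,1,48.5,0.08],
    [0,0,0,-10,1,48.5,0.08],
    [0,0,0,-10,1,48.5,0.08],
    [0,0,0,-10,1,48.5,0.08],
  ],
  grip_force=35,
)

```text
time: 14.55
position: [0.4894, -0.1291, 0.125]
eef_rot: [0.617, 0.78, 0.063, -0.082]
wrist_force: [-3.5, 0.1, 6.2]
gripper_width: 0.0151
```

```bash
python3 - <<'E'
from h import *
st()
T=lambda a:-12+40*a
rows([(tcp(ball(a),T(a),11.5),T(a)) for a in np.arange(.1,1.25,.1)],.08)
E
```

```text
t 14.55 tcp bath mm [ 26.  -95.1 125. ] tilt -11.8 y.by 1.0 F [-3.5  0.1  6.2] w 15.1 q [-0.48  0.4  -0.18  1.12  0.15  0.85]
[-0.004, -0.067, 0.001, 1.0, 0.1, -4.9, 0.08],
[-0.004, -0.137, 0.001, 2.8, 0.1, -11.9, 0.08],
[-0.004, -0.206, 0.001, 5.2, 0.1, -18.7, 0.08],
[-0.004, -0.276, 0.001, 8.3, 0.0, -25.2, 0.08],
[-0.004, -0.346, 0.001, 12.1, 0.0, -31.3, 0.08],
[-0.003, -0.416, 0.002, 16.4, 0.0, -37.0, 0.08],
[-0.003, -0.486, 0.002, 21.3, -0.0, -42.1, 0.08],
[-0.003, -0.556, 0.002, 26.6, -0.0, -46.8, 0.08],
[-0.003, -0.625, 0.002, 32.4, -0.0, -50.9, 0.08],
[-0.003, -0.695, 0.002, 38.6, -0.0, -54.4, 0.08],
[-0.003, -0.765, 0.002, 45.0, -0.0, -57.2, 0.08],
[-0.003, -0.835, 0.002, 51.7, -0.0, -59.3, 0.08]
```

Call:
carry_out(
  series=[
    [0,-0.067,0,1,0,-7,0.08],
    [0,-0.137,0,3,0,-14,0.08],
    [0,-0.206,0,5,0,-21,0.08],
    [0,-0.276,0,8,0,-27.5,0.08],
    [0,-0.346,0,11.5,0,-33.5,0.08],
    [0,-0.416,0,15.5,0,-39,0.08],
    [0,-0.486,0,20.5,0,-44,0.08],
    [0,-0.556,0,25.5,0,-48.5,0.08],
    [0,-0.625,0,31,0,-52.5,0.08],
    [0,-0.695,0,37,0,-56,0.08],
    [0,-0.765,0,43.5,0,-58.5,0.08],
    [0,-0.835,0,50,0,-60.5,0.08],
  ],
)

```text
time: 15.75
position: [0.4805, -0.0921, 0.1939]
eef_rot: [0.59, 0.746, -0.193, 0.241]
wrist_force: [-0.7, 1.9, -8.0]
gripper_width: 0.0153
```

```bash
cat >> h.py <<'E'
def see(n="scene"):
    p,d=r.grab_frame(n);m=cv2.inRange(cv2.cvtColor(p,cv2.COLOR_BGR2HSV),(3,150,90),(20,255,255))
    k,l,s,ce=cv2.connectedComponentsWithStats(m)
    for i in range(1,k):
        if s[i,4]>8 and 180<ce[i][0]<245 and 120<ce[i][1]<185:print('ball px',ce[i],s[i])
    return p
E
python3 - <<'E'
from h import *
st();see()
T=lambda a:-12+40*a
rows([(tcp(ball(a),T(a),9.2),T(a)) for a in np.arange(1.28,2.0,.08)],.08)
E
```

```text
t 15.75 tcp bath mm [-12.1 -95.4 193.9] tilt 36.0 y.by 1.0 F [-0.7  1.9 -8. ] w 15.3 q [ 0.05  0.15 -0.49  0.81 -0.62  1.35]
ball px [208.         146.54545455] [207 145   4   5  11]
[-0.001, -0.053, 0.007, 2.7, 0.4, -6.8, 0.08],
[-0.001, -0.109, 0.007, 5.9, 0.4, -11.4, 0.08],
[-0.001, -0.165, 0.007, 9.5, 0.5, -15.7, 0.08],
[-0.0, -0.221, 0.007, 13.5, 0.5, -19.7, 0.08],
[-0.0, -0.276, 0.007, 17.7, 0.5, -23.4, 0.08],
[0.0, -0.332, 0.007, 22.2, 0.5, -26.7, 0.08],
[0.0, -0.388, 0.007, 27.0, 0.6, -29.6, 0.08],
[0.0, -0.444, 0.007, 32.0, 0.6, -32.1, 0.08],
[0.001, -0.5, 0.007, 37.1, 0.6, -34.2, 0.08]
```

Call:
carry_out(
  series=[
    [0,-0.053,0.003,2.5,0,-6,0.08],
    [0,-0.109,0.005,6,0,-11,0.08],
    [0,-0.165,0.007,9.5,0,-15.5,0.08],
    [0,-0.221,0.007,13.5,0,-19.5,0.08],
    [0,-0.276,0.007,18,0,-23,0.08],
    [0,-0.332,0.007,22.5,0,-26.5,0.08],
    [0,-0.388,0.007,27,0,-29.5,0.08],
    [0,-0.41,0.007,32,0,-32,0.08],
    [0,-0.42,0.007,37,0,-34,0.08],
    [0,-0.42,0.007,37,0,-34,0.08],
  ],
)

```text
time: 16.8
position: [0.4691, -0.0434, 0.2009]
eef_rot: [0.536, 0.678, -0.313, 0.394]
wrist_force: [-4.3, 0.1, 6.8]
gripper_width: 0.0145
```

```bash
python3 - <<'E'
from h import *
st();p=see();cv2.imwrite("pics/s4c.png",cv2.resize(p[110:200,160:300],None,fx=5,fy=5))
E
```

```text
t 16.8 tcp bath mm [-62.1 -95.4 200.9] tilt 60.4 y.by 1.0 F [-4.3  0.1  6.8] w 14.5 q [ 0.36  0.36 -0.47  0.95 -1.04  1.82]
ball px [229.32653061 144.79591837] [227 140   7  11  49]
```

View pics/s4c.png

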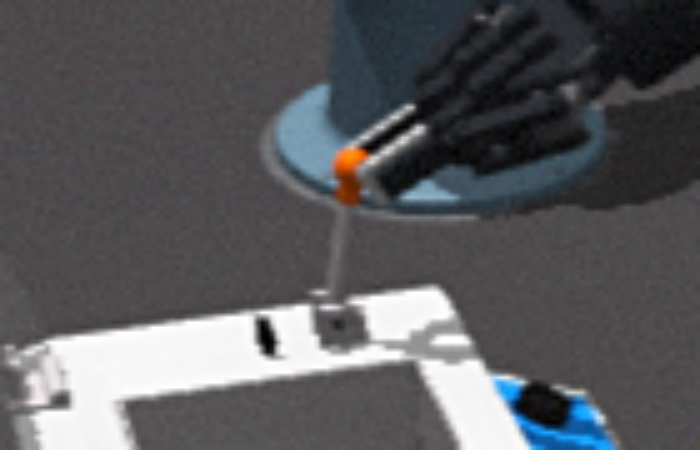

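The rod now leans clearly frontward, with the ball at crop (350,165), i.e. px ≈ 231, which matches 1.745. I release it in place.

Call:
carry_out(
  series=[
    [0,0,0,0,0,0,0.2],
    [0,0,0,0,0,0,0.35],
    [0,0,0,0,0,0,0.4],
    [0,0,0,0,0,0,0.4],
    [0,0,0,0,0,-5,0.4],
    [0,0,0,0,0,-20,0.4],
    [0,0,0,0,0,-45,0.4],
    [0,0,0,0,0,-80,0.4],
    [0,0,0,0,0,-80,0.4],
  ],
)

```text
time: 17.75
position: [0.4542, 0.0271, 0.2422]
eef_rot: [0.536, 0.679, -0.311, 0.395]
wrist_force: [0.6, -0.7, -0.5]
gripper_width: 0.0343
```

```bash
python3 - <<'E'
from h import *
st();see()
hd=handle(1.92);print(hd)
rows([(B(-60,-60,330),30),(B(40,0,400),0),(tcp(hd,-8)+[0,0,.08],-8)],.6)
E
```

```text
t 17.75 tcp bath mm [-134.2  -93.8  242.2] tilt 60.4 y.by 1.0 F [ 0.6 -0.7 -0.5] w 34.3 q [ 0.51  0.42 -0.29  1.31 -0.99  2.08]
ball px [229.92982456 144.42105263] [227 140   7  11  57]
[ 0.61427698 -0.24513913  0.31534046]
[0.003, 0.529, 0.002, -113.5, 33.8, 19.8, 0.6],
[0.002, 1.053, 0.003, -223.9, 93.4, 72.2, 0.6],
[0.002, 1.193, 0.003, -265.3, 93.0, 192.3, 0.6]
```

The stay holds at its stop (ball px (230,144)). Back over to the handle.

Call:
carry_out(
  series=[
    [0,0.12,0,-35,8,0,0.6],
    [0,0.25,0,-75,18,5,0.6],
    [0,0.39,0,-105,28,12,0.6],
    [0,0.53,0,-125,38,20,0.6],
    [0,0.67,0,-155,55,33,0.6],
    [0,0.81,0,-185,70,47,0.6],
    [0,0.95,0,-205,85,60,0.6],
    [0,1.05,0,-220,93,75,0.6],
    [0,1.05,0,-220,93,75,0.6],
    [0,1.05,0,-220,93,75,0.6],
  ],
)

```text
time: 18.8
position: [0.5854, -0.1239, 0.3933]
eef_rot: [0.621, 0.784, -0.001, 0.001]
wrist_force: [0.5, -0.0, -0.1]
gripper_width: 0.051
```

```bash
python3 - <<'E'
from h import *
st();see()
hd=tcp(handle(1.92),-8)
rows([(hd+[0,0,.065],-8),(hd,-8)],.6)
E
```

```text
t 18.8 tcp bath mm [ 42.8  -0.4 393.3] tilt 0.2 y.by 1.0 F [ 0.5 -0.  -0.1] w 51.0 q [-0.31  0.48  0.67  1.75 -0.    1.03]
ball px [229.81355932 144.57627119] [227 140   7  11  59]
[-0.001, 0.143, 0.003, -123.6, 0.3, 33.1, 0.6],
[-0.001, 0.143, 0.003, -123.4, 0.4, 98.1, 0.6]
```

Call:
carry_out(
  series=[
    [0,0.05,0,-40,0,12,0.6],
    [0,0.1,0,-85,0,22,0.6],
    [0,0.143,0,-123.5,0,33,0.6],
    [0,0.143,0,-123.5,0,60,0.6],
    [0,0.143,0,-123.5,0,85,0.6],
    [0,0.143,0,-123.5,0,98,0.6],
    [0,0.143,0,-123.5,0,98,0.6],
    [0,0.143,0,-123.5,0,98,0.1],
    [0,0.143,0,-123.5,0,98,0.1],
    [0,0.143,0,-123.5,0,98,0.1],
    [0,0.143,0,-123.5,0,98,0.1],
    [0,0.143,0,-123.5,0,98,0.1],
  ],
  grip_force=30,
)

```text
time: 20.05
position: [0.6136, -0.2417, 0.2989]
eef_rot: [0.618, 0.783, 0.044, -0.054]
wrist_force: [-1.0, 3.4, 7.1]
gripper_width: 0.0233
```

```bash
python3 - <<'E'
from h import *
st()
T=lambda a:-8+(1.92-a)*26
rows([(tcp(handle(a),T(a)),T(a)) for a in 1.92-np.arange(.06,.75,.06)],.1)
E
```

```text
t 20.05 tcp bath mm [1.639e+02 1.000e-01 2.989e+02] tilt -8.0 y.by 1.0 F [-1.   3.4  7.1] w 23.3 q [-0.52  0.69  0.77  1.74  0.1   0.81]
[0.002, -0.027, 0.004, 10.4, -0.1, -0.7, 0.1],
[0.002, -0.054, 0.004, 22.2, -0.0, -2.9, 0.1],
[0.002, -0.082, 0.004, 34.1, 0.0, -4.4, 0.1],
[0.002, -0.109, 0.004, 46.1, 0.1, -5.2, 0.1],
[0.002, -0.136, 0.004, 58.0, 0.1, -5.2, 0.1],
[0.002, -0.163, 0.004, 70.0, 0.2, -4.5, 0.1],
[0.002, -0.19, 0.004, 81.9, 0.2, -3.1, 0.1],
[0.002, -0.218, 0.004, 93.7, 0.3, -0.9, 0.1],
[0.002, -0.245, 0.004, 105.3, 0.3, 2.0, 0.1],
[0.002, -0.272, 0.004, 116.7, 0.3, 5.6, 0.1],
[0.002, -0.299, 0.004, 127.9, 0.4, 9.9, 0.1],
[0.002, -0.327, 0.004, 138.8, 0.4, 14.8, 0.1]
```

Call:
carry_out(
  series=[
    [0,-0.027,0,10.5,0,-0.5,0.1],
    [0,-0.054,0,22,0,-3,0.1],
    [0,-0.082,0,34,0,-4.5,0.1],
    [0,-0.109,0,46,0,-5,0.1],
    [0,-0.136,0,58,0,-5,0.1],
    [0,-0.163,0,70,0,-4.5,0.1],
    [0,-0.19,0,82,0,-3,0.1],
    [0,-0.218,0,93.5,0,-1,0.1],
    [0,-0.245,0,105.5,0,2,0.1],
    [0,-0.272,0,116.5,0,5.5,0.1],
    [0,-0.299,0,128,0,10,0.1],
    [0,-0.327,0,139,0,15,0.1],
  ],
)

```text
time: 21.25
position: [0.5817, -0.1066, 0.3056]
eef_rot: [0.617, 0.781, -0.058, 0.077]
wrist_force: [-0.5, -0.7, 2.8]
gripper_width: 0.0239
```

```bash
python3 - <<'E'
from h import *
st();see()
T=lambda a:-8+(1.92-a)*26
rows([(tcp(handle(a),T(a)),T(a)) for a in np.arange(1.16,.58,-.05)],.1)
E
```

```text
t 21.25 tcp bath mm [ 2.510e+01 -2.000e-01  3.056e+02] tilt 11.1 y.by 1.0 F [-0.5 -0.7  2.8] w 23.9 q [-0.2   0.33  0.19  1.34 -0.17  1.13]
ball px [229.96610169 144.57627119] [227 140   7  11  59]
[0.005, -0.015, 0.005, 6.0, 0.2, 2.8, 0.1],
[0.005, -0.038, 0.005, 15.8, 0.3, 4.7, 0.1],
[0.005, -0.06, 0.005, 25.5, 0.3, 7.1, 0.1],
[0.005, -0.083, 0.005, 35.1, 0.3, 10.0, 0.1],
[0.005, -0.106, 0.004, 44.5, 0.4, 13.5, 0.1],
[0.005, -0.128, 0.004, 53.7, 0.4, 17.3, 0.1],
[0.005, -0.151, 0.004, 62.7, 0.4, 21.7, 0.1],
[0.005, -0.174, 0.004, 71.5, 0.4, 26.5, 0.1],
[0.006, -0.196, 0.004, 80.0, 0.4, 31.8, 0.1],
[0.006, -0.219, 0.004, 88.2, 0.4, 37.5, 0.1],
[0.006, -0.242, 0.004, 96.2, 0.4, 43.6, 0.1],
[0.006, -0.264, 0.004, 103.8, 0.5, 50.1, 0.1]
```

Call:
carry_out(
  series=[
    [0.003,-0.015,0.003,6,0,2.5,0.1],
    [0.005,-0.038,0.005,16,0,4.5,0.1],
    [0.005,-0.06,0.005,25.5,0,7,0.1],
    [0.005,-0.083,0.005,35,0,10,0.1],
    [0.005,-0.106,0.004,44.5,0,13.5,0.1],
    [0.005,-0.128,0.004,53.5,0,17.5,0.1],
    [0.005,-0.151,0.004,62.5,0,21.5,0.1],
    [0.005,-0.174,0.004,71.5,0,26.5,0.1],
    [0.006,-0.196,0.004,80,0,32,0.1],
    [0.006,-0.219,0.004,88,0,37.5,0.1],
    [0.006,-0.242,0.004,96,0,43.5,0.1],
    [0.006,-0.264,0.004,104,0,50,0.1],
  ],
)

```text
time: 22.5
position: [0.5594, -0.013, 0.2366]
eef_rot: [0.605, 0.764, -0.14, 0.177]
wrist_force: [-2.9, 2.9, 2.6]
gripper_width: 0.0234
```

```bash
python3 - <<'E'
from h import *
st();p=see();cv2.imwrite("pics/s5c.png",cv2.resize(p[90:300,80:360],None,fx=2.5,fy=2.5))
T=lambda a:-8+(1.92-a)*26
rows([(tcp(handle(a),T(a)),T(a)) for a in np.arange(.59,.42,-.025)],.1)
E
```

```text
t 22.5 tcp bath mm [-71.1  -0.5 236.6] tilt 26.0 y.by 1.0 F [-2.9  2.9  2.6] w 23.4 q [ 0.11  0.3  -0.1   1.11 -0.45  1.43]
[-0.0, -0.011, 0.003, 0.7, 0.6, 1.6, 0.1],
[-0.0, -0.022, 0.003, 5.1, 0.6, 4.1, 0.1],
[-0.0, -0.034, 0.003, 9.5, 0.6, 6.6, 0.1],
[-0.0, -0.045, 0.003, 13.7, 0.6, 9.2, 0.1],
[-0.0, -0.056, 0.003, 17.9, 0.6, 12.0, 0.1],
[-0.0, -0.068, 0.003, 22.1, 0.6, 14.8, 0.1],
[-0.0, -0.079, 0.003, 26.1, 0.6, 17.8, 0.1]
```

View pics/s5c.png

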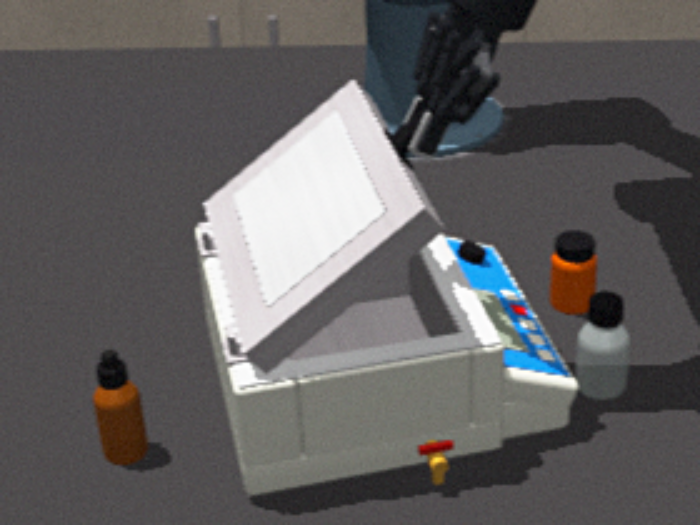

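The lid is held at about 0.58 rad. I lower it slowly onto the stay.

Call:
carry_out(
  series=[
    [0,-0.011,0.002,1,0,1.5,0.1],
    [0,-0.022,0.003,5,0,4,0.1],
    [0,-0.034,0.003,9.5,0,6.5,0.1],
    [0,-0.045,0.003,13.5,0,9,0.1],
    [0,-0.056,0.003,18,0,12,0.1],
    [0,-0.062,0.003,20,0,13.5,0.1],
    [0,-0.068,0.003,22,0,15,0.1],
    [0,-0.068,0.003,22,0,15,0.1],
    [0,-0.068,0.003,22,0,15,0.1],
  ],
)

```text
time: 23.45
position: [0.5557, 0.0027, 0.2114]
eef_rot: [0.6, 0.758, -0.159, 0.201]
wrist_force: [-4.3, 6.9, 3.3]
gripper_width: 0.0236
```

```bash
python3 - <<'E'
from h import *
st()
T=lambda a:-8+(1.92-a)*26
rows([(tcp(handle(a),T(a)),T(a)) for a in np.arange(.48,.42,-.01)],.1)
E
```

```text
t 23.45 tcp bath mm [-87.2  -0.6 211.4] tilt 29.7 y.by 1.0 F [-4.3  6.9  3.3] w 23.6 q [ 0.17  0.33 -0.15  1.06 -0.52  1.5 ]
[0.0, 0.004, 0.001, -3.6, 0.6, -1.1, 0.1],
[0.0, -0.001, 0.001, -1.9, 0.6, -0.1, 0.1],
[0.0, -0.005, 0.001, -0.2, 0.6, 1.0, 0.1],
[0.0, -0.01, 0.001, 1.5, 0.6, 2.1, 0.1],
[0.0, -0.014, 0.001, 3.2, 0.6, 3.1, 0.1],
[0.0, -0.019, 0.001, 4.9, 0.6, 4.3, 0.1]
```

Call:
carry_out(
  series=[
    [0,-0.004,0,1,0,1,0.1],
    [0,-0.008,0,2,0,2,0.1],
    [0,-0.012,0,3,0,3,0.1],
    [0,-0.016,0,4.5,0,4,0.1],
    [0,-0.016,0,4.5,0,4,0.1],
  ],
)

```text
time: 23.95
position: [0.5551, 0.0052, 0.2064]
eef_rot: [0.599, 0.756, -0.164, 0.206]
wrist_force: [-6.0, 6.4, 6.6]
gripper_width: 0.0238
```

```bash
python3 - <<'E'
from h import *
st();p,d=r.grab_frame("top");W=cloud("top",d)
def lid():
    P=W.reshape(-1,3);q=P-O;x=q@bx*1e3;y=q@by*1e3;z=q[:,2]*1e3
    m=(x>-60)&(x<60)&(abs(y-60)<40)&(z>150);k=np.polyfit(x[m],z[m],1);print('lid angle',-np.arctan(k[0]),m.sum())
lid()
E
```

```text
t 23.95 tcp bath mm [-89.8  -0.6 206.4] tilt 30.5 y.by 1.0 F [-6.   6.4  6.6] w 23.8 q [ 0.18  0.33 -0.16  1.05 -0.53  1.51]
lid angle 0.44536420184500525 3008
```

Call:
carry_out(
  series=[
    [0,0,0,1.5,0,2,0.1],
    [0,0,0,2.5,0,4,0.1],
    [0,0,0,2.5,0,4,0.1],
  ],
)

```text
time: 24.3
position: [0.5552, 0.0055, 0.2056]
eef_rot: [0.598, 0.756, -0.163, 0.208]
wrist_force: [-13.2, 9.0, 22.6]
gripper_width: 0.0237
```

```bash
cat >> h.py <<'E'
def lid():
    p,d=r.grab_frame("top");q=cloud("top",d).reshape(-1,3)-O;x=q@bx*1e3;y=q@by*1e3;z=q[:,2]*1e3
    m=(x>-60)&(x<60)&(abs(y-60)<40)&(z>150);k=np.polyfit(x[m],z[m],1);print('lid angle',-np.arctan(k[0]),m.sum())
E
python3 - <<'E'
from h import *
st();lid()
E
```

```text
t 24.3 tcp bath mm [-90.   -0.4 205.6] tilt 30.7 y.by 1.0 F [-13.2   9.   22.6] w 23.7 q [ 0.18  0.33 -0.17  1.04 -0.53  1.51]
lid angle 0.44183629969920524 3006
```

The force jumped to 23 N while the angle stayed at 0.44, so the lid rests on the stay. I ease off, release and retreat.

Call:
carry_out(
  series=[
    [0,0,0,-1,0,-2,0.1],
    [0,0,0,-1.5,0,-3,0.1],
    [0,0,0,-1.5,0,-3,0.3],
    [0,0,0,-1.5,0,-3,0.6],
    [0,0,0,-1.5,0,-3,0.6],
    [0,0,0,-1.5,0,-3,0.6],
    [0,0,0,-1.5,0,-12,0.6],
    [0,0,0,-1.5,0,-35,0.6],
    [0,0,0,-1.5,0,-75,0.6],
    [0,0,0,-1.5,0,-120,0.6],
    [0,0,0,-1.5,0,-120,0.6],
    [0,0,0,-1.5,0,-120,0.6],
  ],
)

```text
time: 25.55
position: [0.542, 0.0648, 0.3112]
eef_rot: [0.598, 0.757, -0.162, 0.209]
wrist_force: [0.6, -0.4, -0.7]
gripper_width: 0.0514
```

```bash
python3 - <<'E'
from h import *
st();lid()
p,d=r.grab_frame("scene");cv2.imwrite("pics/s6c.png",cv2.resize(p[90:300,80:360],None,fx=2.5,fy=2.5))
p,d=r.grab_frame("top");W=cloud("top",d)
for u,v in((432,184),(214,218),(216,293)):print(W[v,u])
E
```

```text
t 25.55 tcp bath mm [-1.508e+02  3.000e-01  3.112e+02] tilt 30.6 y.by 1.0 F [ 0.6 -0.4 -0.7] w 51.4 q [ 0.29  0.33  0.1   1.37 -0.53  1.64]
lid angle 0.4478683024229266 3008
[ 0.65409265 -0.26255533  0.10040932]
[0.52922572 0.09791219 0.44255669]
[0.44413572 0.14205671 0.07480792]
```

View pics/s6c.png

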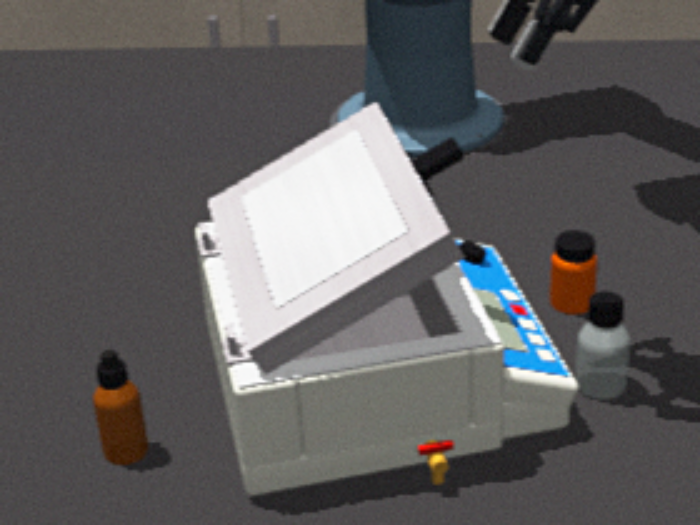

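The lid rests part open at 0.448 rad, the gripper is clear, and the bottles and jar stand where they were. I'm handing the job in.

```bash
python3 -c "
from h import *
lid();print(r.finish_job())"
```

```text
lid angle 0.4468830757541323 3009
the job is handed in; nothing more can be done
None
```

The job is done and handed in. The lid was swung back to its stop and the stay flipped past vertical onto its own stop. The lid was then lowered in the grip until it rested on the stay, and released.

- **Retry on the stay:** the first flip failed. The ball slid to the fingertips and was only about upright when I let go, so the stay fell back onto the deck. I regripped with the tool leaning along and pushed further to the front. The second time it held: the ball was seen where the 1.745 rad stop puts it, and it stayed there when last seen, with the lid still at about 1.2 rad.
- **Lid at rest:** it measured 0.447–0.448 rad in two looks after release, against about 0.46 expected. A small extra push before release raised the wrist force to about 23 N with hardly any change in angle, so the lid is supported.
- **Bottles and jar:** the amber bottle's and the jar's measured positions are unchanged, within a few millimetres. The gripper hid the clear bottle in the last top view, so for that one I rely on the scene picture, where it stands as before.
- **Gripper and time:** the gripper was well clear of everything at hand-in, at about 26 s.

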